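# Clamp the staining tray on the orbital shaker

## Robot

A 7-joint arm with a two-finger parallel gripper is mounted at the origin on the work surface. World frame = base frame: x ahead of the robot, y to its left, z up, the work surface at z = 0. Lengths are in m, angles in rad, forces in N, time in s.
With the tool pointing down it reaches from about 0.425 to 1.025 m from the base axis. Payload 9.4 kg.
Tool frame: the origin (TCP) lies midway between the tips of the shut fingers; the grasp point (between the pads) lies 19 mm behind it; z points along the fingers, x is the direction in which the jaws open and shut, and the axes are right-handed (so a half turn about z gives the same grasp; the last joint's range is limited). The gripper opens to 85 mm and grips with 20 to 120 N. Pads are 22 mm wide; open, the fingers measure 114 mm over their backs; the gripper's body (76 mm by 85 mm) begins 54 mm behind the grasp point. The pads swing forward as they close: fully open they stand 13 mm farther back than shut.
Start: joints at [1.16, 0.599, -0.003, 1.599, 0.002, 0.943, -0.08], TCP at [0.238, -0.685, 0.231] pointing down, gripper open.
Joint ranges: [-2.57, 2.57], [-0.35, 1.97], [-1.29, 1.29], [0.11, 2.56], [-1.05, 4.19], [0.11, 1.86], [-2.63, 2.63]. Speed limits (rad/s): [2.22, 2.22, 3.01, 3.01, 3.14, 3.14, 3.14].

## Interface

Orientations are given as a rotation vector (axis times angle).
In Python, from bench import move_ptp, move_straight, set_joints, grip, pause, inverse_kinematics, get_obs, camera, get_calibration, PlanningError, sign_off gives the robot as it stands. The module is installed in compiled form; this text tells all that it offers. Calls block until the motion is done:
- move_ptp(position, orientation): joint-space move of the TCP to a pose.
- move_straight(position, vel=0.15, orientation=None, until_force=None): straight line of the TCP; orientation=None keeps the orientation; vel is the mean speed in m/s. With until_force (N) it stops when the force on the tool has changed by that much, and returns True; else False.
- set_joints(angles): joint-space move.
- grip(opening): opening from 0.0 (shut) to 1.0 (fully open); the grip force is fixed at half the most; returns when the fingers have stopped.
- pause(seconds).
- inverse_kinematics(position, orientation): joint angles nearest the present ones, or None.
- get_obs(): the state.
- camera(name): name is "side" or "top"; returns (picture, depth): 420x560x3 uint8, red, green, blue; 420x560 float32, m along the optical axis (not along the pixel's ray), 0 where there is no reading.
- get_calibration(name): a dict with "mtx" (3x3 intrinsics, pixels), "rvec" (rotation vector, rad) and "tvec" (3), from world to camera coordinates, as OpenCV has them. Camera axes: x right, y down, z forward; pixel columns grow to the right and rows downward; lengths in m; the calibration is good to about 2 mm. A picture is of the moment at which its call begins. get_calibration takes no time and is no camera call.
A pose or a line that the arm cannot do raises PlanningError and nothing moves.
- sign_off(): hands the job in, once; it reports no verdict.
The state is a dict: "time": time; "joints": joint angles; "qd": joint speeds; "joint_torque": joint torques, N m; "tcp_pos": TCP position; "orientation": TCP orientation; "contact_force": force on the tool from outside, world axes, zero at the start; "moment": the same for the moment, N m; "grip_width": opening from 0.0 (shut) to 1.0 (fully open).
Only numpy, scipy, OpenCV 4.12 (cv2) and the standard library are available. Lean on these libraries where they do the work, as an engineer would, in place of code of your own. Each camera call takes 0.05 s, during which the arm holds its last target.

## Task

The steel staining tray was set down on the orbital shaker with its far end riding up on the rear clamping bar. Hook it behind its far lip and draw it towards you until it lies flat on the deck between the two bars, then pull the rear bar up behind it until the tray is held firmly, the sprung front bar pushed in about half of its travel. Go gently, keep the jars in the tray standing and leave everything else on the bench where it is.

Things in the scene. Friction and masses are not known exactly. Their poses are not given: they have to be found in the camera images.
- deck (a point): Middle of the upper face of the shaker's aluminium deck plate (330 x 300 mm, level, 100 mm above the bench); x points away from the robot to the rear, y left along the bars, z up. Fixed. Side rails 18 mm high run along x at y = +-141 mm. Two clamping bars cross from rail to rail: black rubber round tubes, 14 mm thick, 252 mm long, axis 11 mm above the deck.
- shaker: The white orbital shaker, origin on the bench under the deck's middle. Its front bar, on the robot's side, is NOT measured: clamped with its axis at any x from -140 to -100 mm in the deck's frame when free. It is sprung: pushed towards the robot it gives with 1.5 N per mm from zero and stops hard after 8 mm (12 N).
- rear_bar: The rear bar; origin on its axis at mid-length, axes as the deck's. Slides only along the deck's x, from +130 mm (rear end) to +10 mm, stiffly: about 12 N moves it anywhere, and it stays where left (the front spring cannot push it back). Starts within 8 mm of the rear end, under the tray. End blocks with knobs, up to 35 mm above the deck, sit on the rails beyond 126 mm either side.
- tray: Thin-walled steel tray, 180 (x) x 150 (y) x 46 mm high, walls and floor 4 mm; a flat lip, 8 mm wide and 4 mm thick, runs outwards round its top. Origin: centre of its underside; x to its far wall, z up. About 0.5 kg; slides with 2 to 4.5 N. Starts tilted by 0.12 rad, far end up on the rear bar. Over 20 N from fingers or 16 N from the bar harms it; the bar should hold it with 4 to 10 N.
- far_lip (a point): The middle of the outer edge of the tray's far lip, half-way up the lip's thickness (44 mm above the underside, 98 mm along the tray's x from its origin); axes as the tray's. At the start the far wall stands about 12 to 40 mm beyond the rear bar's axis.
- jar_a_mid (a point): A closed glass jar standing in the tray, 42 mm across, 58 mm high; this point is its centre, z up. It must stay standing.
- jar_b_mid (a point): A second jar, the same.
- tube_rack: Bystander: orange tube rack with tubes, 100 x 210 x 90 mm, left of the shaker; origin centre of its underside.
- tip_box: Bystander: blue box of pipette tips, 85 x 122 x 77 mm, right of the shaker; origin centre of its underside.
- beaker: Bystander: glass beaker, 72 mm across, 88 mm high, right of the shaker; origin centre of its underside.
- reagent: Bystander: glass bottle, 72 mm across, 145 mm high, at the left rear; origin centre of its underside.
- pipette: Bystander: pipette lying at the right, beyond the beaker, about 240 mm long; origin under its middle.
Things that resemble listed ones, but are neither listed nor needed, are in the scene too. Leave any blue or red look-alike of the part that bears jar_a_mid alone.

How it is judged:
On the way:
1. the tray has come down off the rear bar and lies flat on the deck (z of tray in the frame of deck below 0.002 m and angle between tray's own z axis and vertical below 0.02 rad), for 0.2 s.
At the end, for the whole second after the job is handed in: The tray lies flat on the deck (within 2 mm and 0.02 rad), square to the bars (0.05 rad), in front of the rear bar and at rest; the rear bar by itself presses on it with 4 to 10 N; both jars stand upright in it (all of step 1 and contact force between tray and rear_bar between 4 and 10 N and angle between the x axis of tray and the x axis of deck, either way round below 0.05 rad and x of tray in the frame of rear_bar below -0.09 m and linear speed of tray below 0.01 m/s and angle between each of jar_a_mid, jar_b_mid's own z axis and vertical below 0.1 rad); the robot touches nothing.
It fails at once if the tray is pressed by the fingers with more than 20 N (contact force between the fingers and tray above 20 N).
It fails at once if the rear bar squeezes the tray with more than 16 N (the front bar driven hard against its end) (contact force between tray and rear_bar above 16 N).
It fails at once if a jar in the tray tips over (angle between any of jar_a_mid, jar_b_mid's own z axis and vertical above 0.5 rad).
It fails at once if something else on the bench is moved by more than 30 mm (distance of any of tube_rack, tip_box, beaker, reagent, pipette from where it was at the start of the episode above 0.03 m).
It also fails if it takes over 61 s, if anything falls off the work surface, if the arm or the gripper's body presses on something with over 40 N, if the wrist force passes 120 N, or if a joint passes its speed limit or range.

## Working session

There is one attempt and no reset: what is moved stays moved. The work goes in short steps, each a Python script; the robot and the scene stay as the last script left them, time stands still between calls to the robot, and variables do not carry over. Pictures are saved under pics/ and viewed, and the job is handed in when it is done.

```bash
mkdir -p pics; ls; cat > h.py <<'E'
import numpy as np, cv2
from bench import *
def save(name,img,s=1):
    cv2.imwrite('pics/'+name,cv2.cvtColor(cv2.resize(img,None,fx=s,fy=s,interpolation=cv2.INTER_CUBIC),cv2.COLOR_RGB2BGR))
def cloud(name,depth):
    c=get_calibration(name);K=np.array(c['mtx']);R,_=cv2.Rodrigues(np.array(c['rvec'],float));t=np.array(c['tvec'],float).ravel()
    v,u=np.mgrid[:depth.shape[0],:depth.shape[1]]
    d=depth
    P=np.stack([(u-K[0,2])/K[0,0]*d,(v-K[1,2])/K[1,1]*d,d],-1)
    return (P-t)@R
E
python3 - <<'E'
from h import *
for n in('side','top'):
    p,d=camera(n);save(n+'0.png',p);np.savez('pics/%s0.npz'%n,p=p,d=d,w=cloud(n,d))
    c=get_calibration(n);R,_=cv2.Rodrigues(np.array(c['rvec'],float));print(n,-R.T@np.array(c['tvec']).ravel(),c['mtx'])
o=get_obs();print(o['time'],o['orientation'],o['contact_force'])
E
```

```text
pics
side [0.45188522 0.86263147 1.08367557] [[450.16872818   0.         286.68868101]
 [  0.         450.16872818 215.5228919 ]
 [  0.           0.           1.        ]]
top [ 0.31745323 -0.05327489  1.78801687] [[506.21200175   0.         283.69130213]
 [  0.         506.21200175 207.03032791]
 [  0.           0.           1.        ]]
0.1 [-2.55913745e+00  1.82099146e+00  1.87012941e-03] [ 0.44251683  0.48748937 -0.27487724]
```

View pics/side0.png

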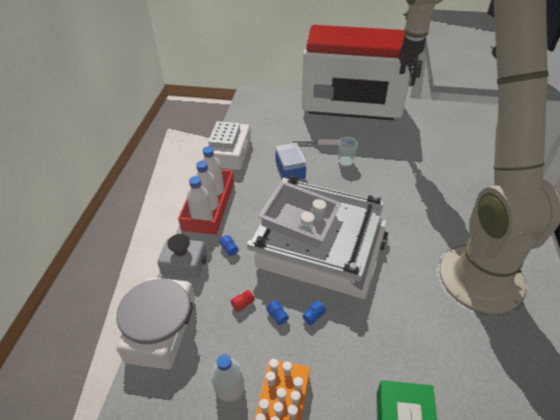

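View pics/top0.png

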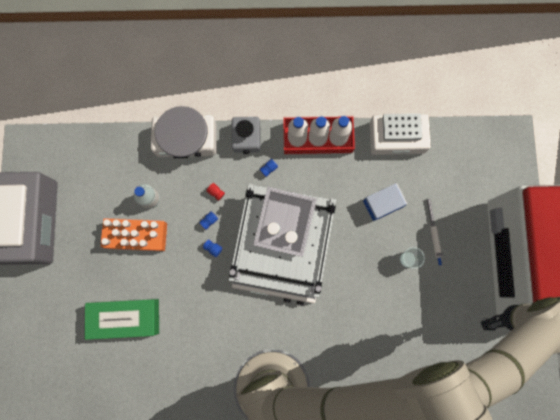

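The side view shows the shaker at (320,230), with the grey tray at (300,212) holding two white-capped jars. In the top view the tray is at (283,222) and the jars at (273,229) and (291,237). Possible confusions:
- **Jars:** the red and blue small cylinders at top (216,191), (208,221), (212,248) and (269,168) look like jars but lie on the bench. I'll leave them alone.
- **Bars:** there are two, the front one at top (275,278) and the rear one under the tray's far end at about (290,200).
- **Tray:** there is only one. The white rack, red crate and tip box are not trays.

Next I'll check close crops.

```bash
python3 - <<'E'
from h import *
a=np.load('pics/top0.npz');save('topc.png',a['p'][175:310,220:350],5.9/1.0 if 0 else 4.4)
b=np.load('pics/side0.npz');save('sidec.png',b['p'][170:300,240:400],4.6)
E
```

```text
(no output)
```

View pics/topc.png

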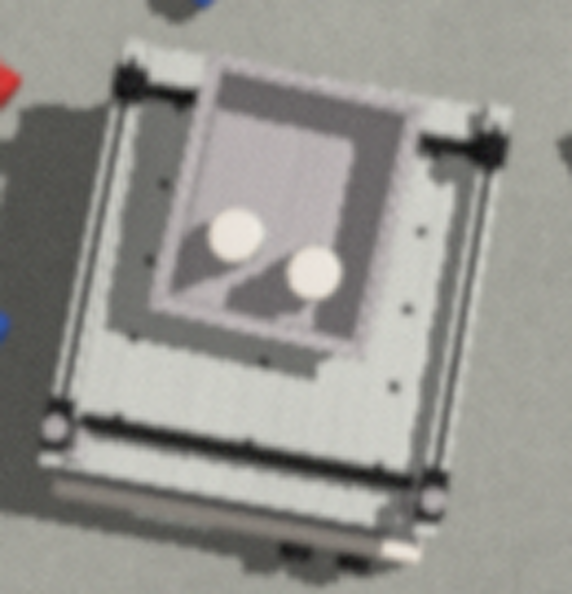

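View pics/sidec.png

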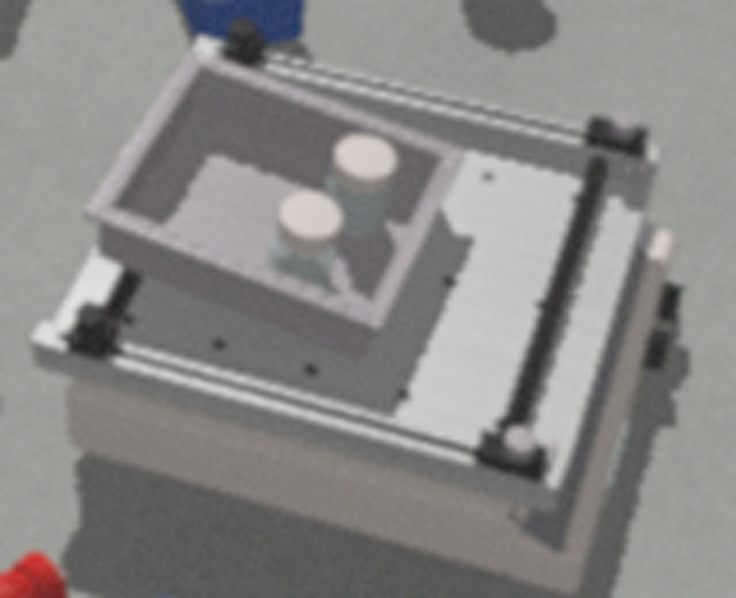

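The crops confirm the choice: the steel tray with two white-capped jars, its far end over the rear bar. The rear bar's ends show at crop (175,93) and (450,145), and the front bar runs from (80,423) to (420,483). Now I'll measure.

```bash
python3 - <<'E'
from h import *
for n in('top','side'):
    a=np.load('pics/%s0.npz'%n);w=a['w'];p=a['p'].astype(int)
    box=(w[...,0]>.25)&(w[...,0]<.85)&(w[...,1]<.25)&(w[...,1]>-.35)
    m=box&(w[...,2]>.094)&(w[...,2]<.122)
    m=cv2.morphologyEx(m.astype(np.uint8),cv2.MORPH_OPEN,np.ones((2,2)))
    k,l,s,_=cv2.connectedComponentsWithStats(m);i=1+np.argmax(s[1:,4])
    q=w[l==i][:,:2]
    r=cv2.minAreaRect((q*1000).astype(np.float32));print(n,r,np.median(w[(l==i)&(w[...,2]<.106)][:,2]))
    # bar: dark
    dk=box&(p.sum(-1)<150)&(w[...,2]>.095)&(w[...,2]<.15)
    v,u=np.nonzero(dk);print(len(v))
    # tray lip: z
    t=box&(w[...,2]>.128)&(w[...,2]<.2)
    rr=cv2.minAreaRect((w[t][:,:2]*1000).astype(np.float32));print('high',rr,cv2.boxPoints(rr).round().tolist())
    np.savez('pics/dk%s.npz'%n,d=w[dk])
    # jars: bright caps
    j=t&(p.min(-1)>205);k,l,s,c=cv2.connectedComponentsWithStats(j.astype(np.uint8))
    for i in range(1,k):
        if s[i,4]>15: print('jar',c[i],w[l==i].mean(0))
E
```

```text
top ((490.49737548828125, -51.929931640625), (306.98614501953125, 338.3302917480469), 78.28289794921875) 0.09979319477432057
284
high ((605.91796875, -67.49256896972656), (303.2787780761719, 555.7162475585938), 78.2822036743164) [[303.0, -160.0], [847.0, -272.0], [909.0, 25.0], [365.0, 137.0]]
jar [273.50588235 227.48235294] [ 0.52473881 -0.01585683  0.16747903]
jar [291.26506024 236.38554217] [ 0.4949332  -0.07255834  0.16736359]
side ((551.00634765625, 266.0491943359375), (1150.91259765625, 371.944091796875), 81.52397918701172) 0.09953888427257737
136
high ((611.2412719726562, -69.91363525390625), (306.2942199707031, 545.96142578125), 78.47122955322266) [[313.0, -165.0], [848.0, -275.0], [909.0, 26.0], [374.0, 135.0]]
```

```bash
cat >> h.py <<'E'
YAW=np.deg2rad(-11.72);C=np.array([.4905,-.0519,.1])
RZ=np.array([[np.cos(YAW),-np.sin(YAW),0],[np.sin(YAW),np.cos(YAW),0],[0,0,1]])
def todeck(w): return (w-C)@RZ
def toworld(d): return np.asarray(d)@RZ.T+C
E
python3 - <<'E'
from h import *
for n in('top','side'):
    a=np.load('pics/%s0.npz'%n);D=todeck(a['w'])*1000;p=a['p'].astype(int);br=p.sum(-1)
    I=(abs(D[...,0])<190)&(abs(D[...,1])<160)&(D[...,2]>-10)&(D[...,2]<100)
    # dark pts (bars): y bins
    for lo,hi in((-170,-80),(80,165)):
        m=I&(br<190)&(D[...,2]>2)&(D[...,2]<24)&(D[...,0]>lo)&(D[...,0]<hi)&(abs(D[...,1])<122)
        q=D[m]
        if len(q):
            print(n,lo,len(q),'fit',np.polyfit(q[:,1],q[:,0],1),'z max',np.percentile(q[:,2],[50,95]))
            for y in range(-120,120,30):
                s=q[(q[:,1]>=y)&(q[:,1]<y+30)]
                if len(s)>2: print('   ',y,len(s),s.mean(0).round(1))
    # tray points: height profile along x within |y|<60 (lip tops)
    m=I&(D[...,2]>30)&(abs(D[...,1])<100)
    q=D[m]
    print('high extent',np.percentile(q,[.5,99.5],axis=0).round(1).tolist())
    for x in range(-90,190,10):
        s=q[(q[:,0]>=x)&(q[:,0]<x+10)]
        if len(s): print(x,len(s),'y',s[:,1].min().round(),s[:,1].max().round(),'z',np.percentile(s[:,2],[10,50,90]).round(1))
E
```

```text
top -170 188 fit [-2.51571178e-03 -1.28545410e+02] z max [17.56560418 22.85773323]
    -120 25 [-127.8 -104.4   17.8]
    -90 21 [-128.8  -74.    17. ]
    -60 24 [-128.6  -45.1   17.8]
    -30 22 [-128.8  -14.2   17.6]
    0 25 [-128.2   13.7   17. ]
    30 22 [-128.8   45.1   17.2]
    60 23 [-129.    75.8   17.7]
    90 23 [-128.6  104.4   18.6]
top 80 53 fit [-4.45784946e-03  1.26121236e+02] z max [17.87065355 22.7883356 ]
    -120 23 [ 126.8 -104.9   17.3]
    -90 8 [125.7 -85.   18. ]
    90 20 [125.7 108.5  18.1]
high extent [[-46.2, -74.3, 30.9], [151.9, 96.5, 77.1]]
-50 68 y -66.0 85.0 z [40.2 45.  50.1]
-40 133 y -67.0 98.0 z [40.4 46.1 51.2]
-30 25 y -68.0 98.0 z [40.1 47.5 51.3]
-20 30 y -67.0 96.0 z [41.5 48.7 55.5]
-10 60 y -68.0 97.0 z [40.1 56.1 68.3]
0 78 y -69.0 97.0 z [46.2 64.7 71.3]
10 96 y -70.0 96.0 z [48.7 66.  72.3]
20 76 y -69.0 95.0 z [40.7 63.8 74.2]
30 58 y -71.0 93.0 z [49.7 60.5 74.2]
40 29 y -71.0 95.0 z [42.2 55.8 60.2]
50 24 y -70.0 94.0 z [51.4 57.6 60.7]
60 24 y -72.0 92.0 z [53.1 58.9 62.3]
70 25 y -72.0 93.0 z [50.7 58.9 63.3]
80 26 y -73.0 92.0 
[... 951 characters left out ...]
7.9]
-20 42 y -70.0 96.0 z [31.8 45.3 48.8]
-10 88 y -73.0 96.0 z [34.4 47.9 64.9]
0 110 y -73.0 96.0 z [35.6 50.8 67.4]
10 164 y -72.0 93.0 z [36.7 53.4 68.3]
20 147 y -71.0 94.0 z [36.4 53.7 69.2]
30 107 y -74.0 94.0 z [33.7 51.6 70.2]
40 78 y -74.0 93.0 z [32.8 50.9 64.4]
50 51 y -73.0 93.0 z [36.  50.6 57.2]
60 56 y -74.0 91.0 z [34.2 51.4 57.3]
70 54 y -76.0 92.0 z [34.2 53.  59. ]
80 53 y -76.0 91.0 z [33.8 49.  60. ]
90 57 y -77.0 91.0 z [34.5 54.7 60.6]
100 55 y -75.0 91.0 z [35.  52.5 62.5]
110 63 y -80.0 90.0 z [34.1 56.2 63.2]
120 60 y -79.0 90.0 z [35.1 53.1 64.4]
130 70 y -83.0 89.0 z [34.8 57.2 66.2]
140 239 y -77.0 90.0 z [37.3 62.7 68. ]
150 62 y -64.0 88.0 z [62.  66.  68.3]
```

```bash
cat >> h.py <<'E'
phi=YAW-np.pi/2
ORI=np.pi*np.array([np.cos(phi/2),np.sin(phi/2),0])
def dk(x,y,z): return toworld([x/1e3,y/1e3,z/1e3])   # mm, z of open fingertips above deck
def P(x,y,ztip): return dk(x,y,ztip-13)
def st(tag=''):
    o=get_obs();p=todeck(np.array(o['tcp_pos']))*1000
    print(tag,'t %.2f'%o['time'],'deck tcp',p.round(1),'tip',(p[2]+13).round(1),'F deck',(np.array(o['contact_force'])@RZ).round(2),'gw',round(o['grip_width'],2))
    return o
E
python3 - <<'E'
from h import *
print(ORI)
for q in((175,7,150),(175,7,30),(80,7,30),(60,7,5)):
    j=inverse_kinematics(P(*q),ORI);print(q,P(*q).round(3),None if j is None else np.round(j,2))
st()
move_straight(np.array([.238,-.685,.30]),vel=.2)
move_ptp(P(176,7,200),ORI);st()
p,d=camera('side');save('s1.png',p[100:300,200:420],3);
E
```

```text
[ 1.98302806 -2.43663787  0.        ]
(175, 7, 150) [ 0.663 -0.081  0.237] [-0.01  0.52  0.07  1.74 -0.04  0.88 -1.7 ]
(175, 7, 30) [ 0.663 -0.081  0.117] [-0.04  0.66  0.11  1.83 -0.11  0.65 -1.63]
(80, 7, 30) [ 0.57  -0.061  0.117] [-0.07  0.58  0.11  2.05 -0.12  0.52 -1.65]
(60, 7, 5) [ 0.551 -0.057  0.092] [-0.07  0.6   0.11  2.11 -0.15  0.44 -1.63]
 t 0.10 deck tcp [-119.3 -670.9  130.5] tip 143.5 F deck [ 0.33  0.57 -0.27] gw 1.0
 t 3.21 deck tcp [176.1   5.8 187. ] tip 200.0 F deck [ 0.06  0.02 -0.6 ] gw 1.0
```

View pics/s1.png

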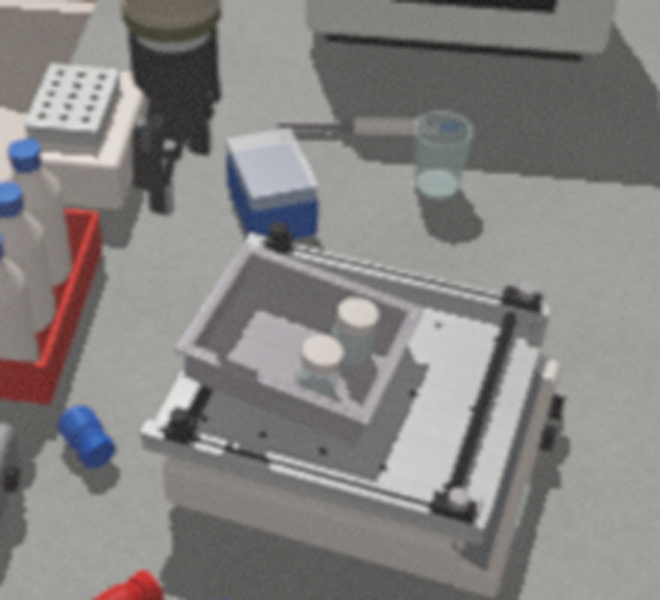

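The open fingers hang at crop (155,180) and (203,130), behind the tray's far end and spread along the bar direction. Next I'll descend and touch the lip.

```bash
python3 - <<'E'
from h import *
print(move_straight(P(176,7,60),vel=.12,until_force=5)); print(move_straight(P(176,7,29),vel=.06,until_force=5));st('down')
p,d=camera('side');save('s2.png',p[130:290,220:400],4);
p,d=camera('top');save('t2.png',p[170:300,220:360],4);w=todeck(cloud('top',d))*1000
E
```

```text
False
False
down t 5.24 deck tcp [176.    7.   15.8] tip 28.8 F deck [-0.43 -0.27 -0.65] gw 1.0
```

View pics/s2.png

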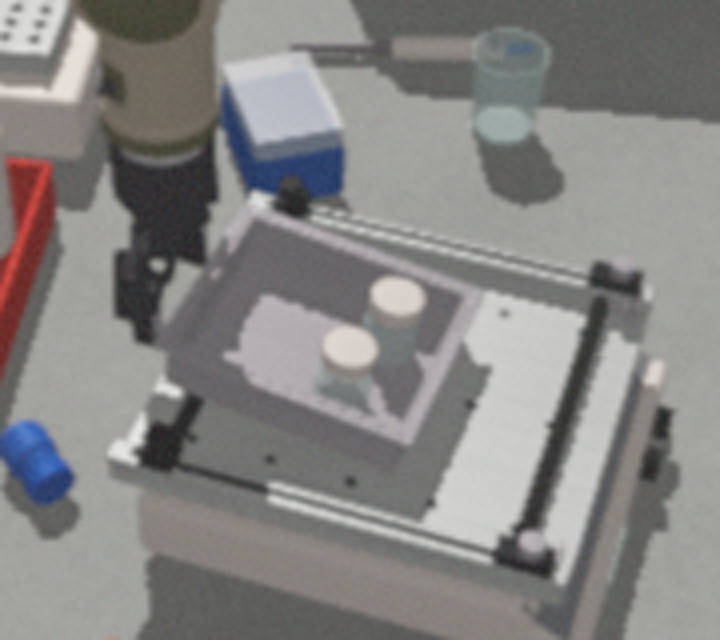

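View pics/t2.png

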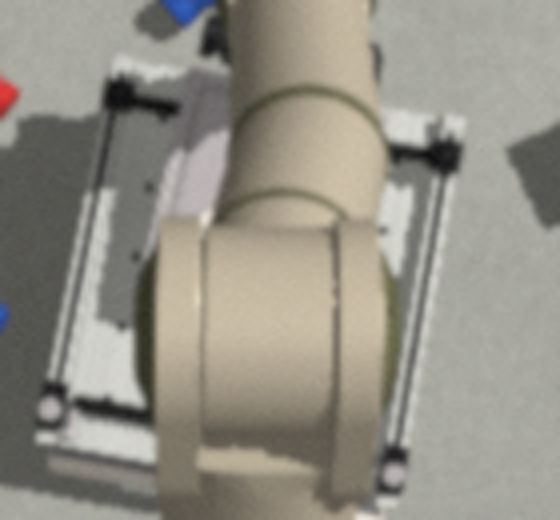

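The fingertip at crop (145,330) is behind the far lip and below it, and nothing has been touched. I'll pull in short steps and log the force.

```bash
python3 - <<'E'
from h import *
for x in (166,160,154,148):
    r=move_straight(P(x,7,29),vel=.03,until_force=10);st(r)
    if r: break
p,d=camera('side');save('s3.png',p[130:290,220:400],4)
E
```

```text
False t 5.83 deck tcp [165.8   7.   16.2] tip 29.2 F deck [ 0.3  -0.27  0.14] gw 1.0
False t 6.17 deck tcp [159.6   7.   15.9] tip 28.9 F deck [ 0.13  0.31 -0.74] gw 1.0
False t 6.53 deck tcp [153.5   6.9  16. ] tip 29.0 F deck [-0.94 -0.4   0.56] gw 1.0
False t 6.88 deck tcp [147.5   6.9  16. ] tip 29.0 F deck [ 0.   -0.4   0.71] gw 1.0
```

View pics/s3.png

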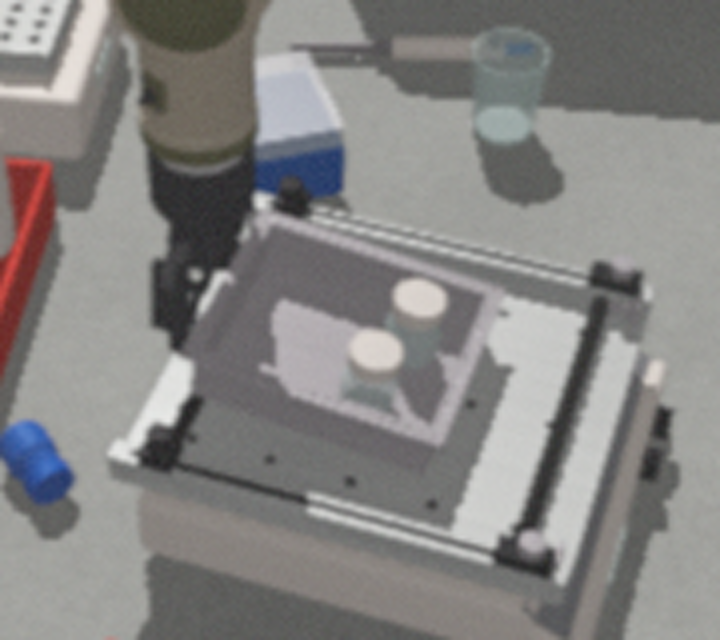

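The tray has moved with the fingers: its near-right corner went from crop (480,290) to (503,290), and the jars still stand. I'll continue slowly over the bar.

```bash
python3 - <<'E'
from h import *
for x in (140,134,128,122,116,110):
    r=move_straight(P(x,7,29),vel=.025,until_force=10);st(r)
    if r: break
p,d=camera('side');save('s4.png',p[130:290,220:400],4)
E
```

```text
False t 7.39 deck tcp [139.6   6.9  16. ] tip 29.0 F deck [0.33 0.46 0.15] gw 1.0
False t 7.78 deck tcp [134.    7.   16.1] tip 29.1 F deck [ 2.29 -0.36 -2.59] gw 1.0
False t 8.18 deck tcp [127.9   7.   16. ] tip 29.0 F deck [ 2.64 -0.19 -1.89] gw 1.0
False t 8.57 deck tcp [121.3   7.   16. ] tip 29.0 F deck [0.14 0.17 0.26] gw 1.0
False t 8.96 deck tcp [115.4   7.   15.9] tip 28.9 F deck [-0.4  -0.21  0.19] gw 1.0
False t 9.35 deck tcp [109.4   7.   16. ] tip 29.0 F deck [ 0.24 -0.53 -0.07] gw 1.01
```

View pics/s4.png

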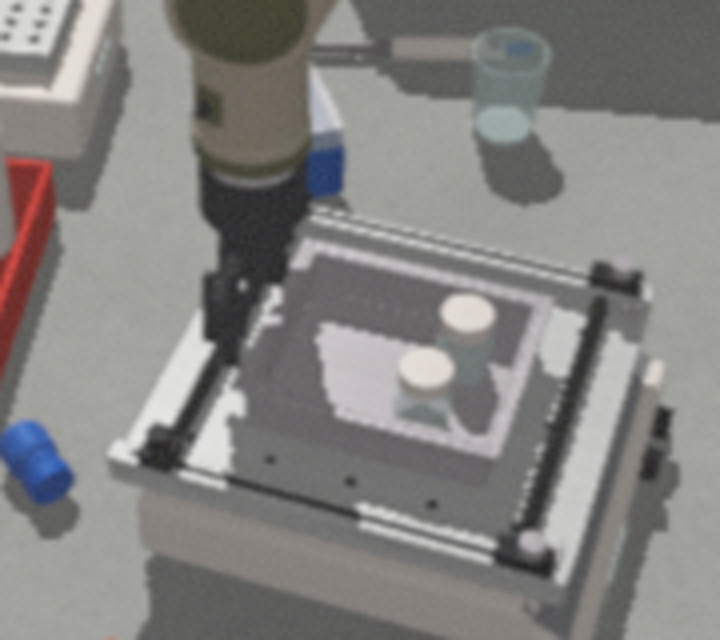

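The tray has dropped off the bar, which is now visible between crop (230,350) and (165,440). The jars are standing. I'll draw it on nearly to the front bar, which also squares it against both fingers.

```bash
python3 - <<'E'
from h import *
for x in (103,97,91,86):
    r=move_straight(P(x,7,29),vel=.03,until_force=10);st(r)
    if r: break
p,d=camera('side');save('s5.png',p[130:290,220:400],4)
D=todeck(cloud('side',d))*1000
I=(abs(D[...,0])<130)&(abs(D[...,1])<110)&(D[...,2]>39)&(D[...,2]<53)
for y in range(-70,105,15):
    q=D[I&(D[...,1]>y)&(D[...,1]<y+15)]
    if len(q): print(y,len(q),np.percentile(q[:,0],[2,98]).round(1),np.percentile(q[:,2],[10,90]).round(1))
q=D[I&(D[...,0]<40)];
for x in range(-130,40,20):
    s=q[(q[:,0]>x)&(q[:,0]<x+20)]
    if len(s):print(x,np.percentile(s[:,1],[1,99]).round(1),'z',s[s[:,1]>85][:,2].mean())
E
```

```text
False t 9.78 deck tcp [102.4   7.   16. ] tip 29.0 F deck [ 0.13  0.46 -0.18] gw 1.0
False t 10.13 deck tcp [96.4  7.  16. ] tip 29.0 F deck [ 0.04 -0.18  0.19] gw 1.0
False t 10.48 deck tcp [90.4  7.  16. ] tip 29.0 F deck [-0.51 -0.19  0.22] gw 1.0
False t 10.80 deck tcp [85.5  7.  16. ] tip 29.0 F deck [-0.33 -0.07  0.42] gw 1.0
-70 176 [-116.7   72.5] [40.2 47.8]
-55 29 [-118.3   75. ] [42.9 48.6]
-40 44 [-119.    88.4] [41.3 49. ]
-25 55 [-119.4   74.4] [40.3 49.4]
-10 49 [-118.9   74.4] [41.7 50.3]
5 38 [-119.    75.4] [42.9 48.4]
20 31 [-119.3   74.4] [44.5 48.1]
35 51 [-119.8   74.6] [41.8 49.6]
50 87 [-118.4   93.7] [41.1 50.2]
65 94 [-118.7   74.5] [42.7 47.4]
80 219 [-117.3   71.9] [42.8 48. ]
-130 [-74.4  88. ] z 44.294694936510645
-110 [-74.7  89.3] z 44.700882862911776
-90 [-76.9  89.1] z 44.466664489038656
-70 [-78.5  89.7] z 45.89509797666601
-50 [-76.1  90.4] z 45.81818829804878
-30 [-77.   88.8] z 45.26828748753852
-10 [-76.3  90.5] z 45.89902597523763
10 [-75.9  91.2] z 44.82462091742226
30 [-79.3  88.2] z 44.98006444372228
```

View pics/s5.png

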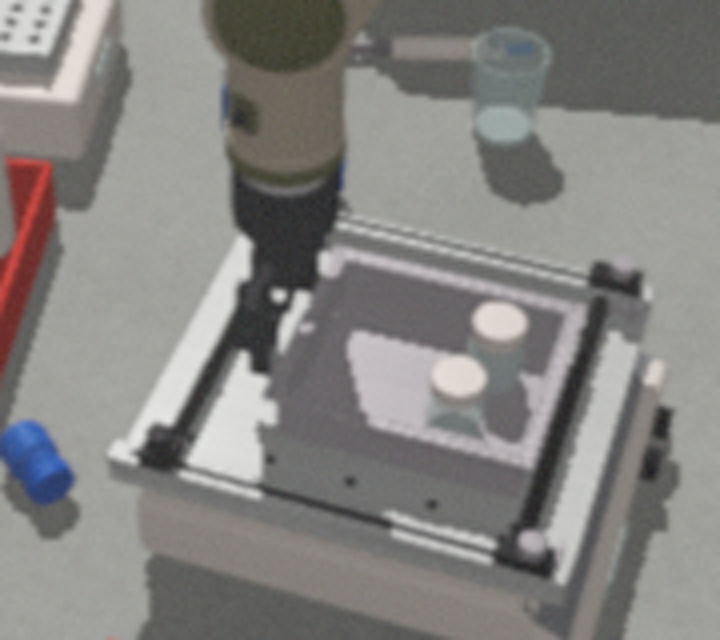

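The tray lies flat and square, with its lip edges at x -119 and +75 mm and its top at z 45. Now I'll go behind the rear bar.

```bash
python3 - <<'E'
from h import *
move_straight(P(94,7,29),vel=.06)
move_straight(P(94,7,55),vel=.15);move_straight(P(153,5,55),vel=.15)
r=move_straight(P(153,5,6),vel=.06,until_force=5);st(r)
pause(.3);st();st()
for i in range(5): pause(.1);st()
for x in (149,147,145,143):
    r=move_straight(P(x,5,6),vel=.02,until_force=22);st(r)
p,d=camera('side');save('s6.png',p[130:290,220:400],4)
E
```

```text
False t 12.97 deck tcp [153.2   5.   -6.7] tip 6.3 F deck [-0.69  0.51  0.14] gw 1.0
 t 13.27 deck tcp [153.1   5.   -6.7] tip 6.3 F deck [ 0.79 -0.31 -0.88] gw 1.0
 t 13.27 deck tcp [153.1   5.   -6.7] tip 6.3 F deck [ 0.79 -0.31 -0.88] gw 1.0
 t 13.37 deck tcp [153.1   5.   -6.8] tip 6.2 F deck [0.59 0.04 0.28] gw 1.0
 t 13.47 deck tcp [153.    5.   -6.9] tip 6.1 F deck [0.07 0.79 0.66] gw 1.0
 t 13.57 deck tcp [153.   5.  -7.] tip 6.0 F deck [ 0.53 -0.4  -0.02] gw 1.0
 t 13.67 deck tcp [153.   5.  -7.] tip 6.0 F deck [ 0.12 -0.47  0.66] gw 1.0
 t 13.77 deck tcp [153.   5.  -7.] tip 6.0 F deck [-0.44  0.13  0.67] gw 1.0
False t 14.12 deck tcp [148.8   5.   -7. ] tip 6.0 F deck [ 0.13 -0.12  0.61] gw 1.0
False t 14.37 deck tcp [147.4   5.1  -6.9] tip 6.1 F deck [2.4  0.01 0.52] gw 1.0
False t 14.62 deck tcp [147.2   5.1  -6.7] tip 6.3 F deck [ 6.54  0.39 -3.18] gw 1.0
False t 14.87 deck tcp [146.1   5.1  -6.6] tip 6.4 F deck [10.47  0.18 -5.44] gw 1.0
```

View pics/s6.png

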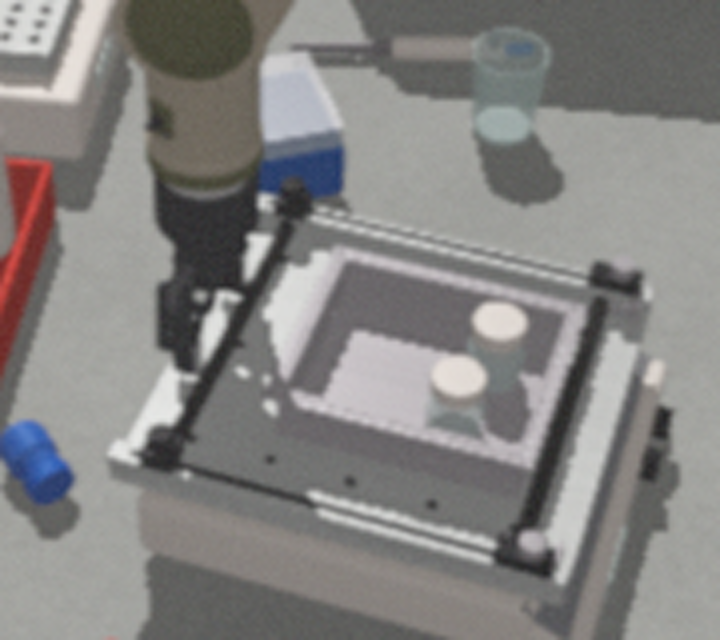

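The fingers press on the rear bar's rear side at crop (190,355), at 10.5 N with no slip yet. I'll slide the bar up near the tray.

```bash
python3 - <<'E'
from h import *
for x in (135,120,105,100,97):
    r=move_straight(P(x,5,6),vel=.035,until_force=30);st(r)
pause(.2);st()
p,d=camera('side');save('s7.png',p[130:290,220:400],4)
E
```

```text
False t 15.29 deck tcp [138.    5.1  -6.6] tip 6.4 F deck [ 9.82 -0.85 -6.58] gw 1.0
False t 15.87 deck tcp [123.1   5.   -6.6] tip 6.4 F deck [ 9.69 -0.8  -5.57] gw 1.0
False t 16.44 deck tcp [108.2   5.   -6.6] tip 6.4 F deck [ 9.3  -0.89 -6.14] gw 1.0
False t 16.73 deck tcp [103.2   5.   -6.6] tip 6.4 F deck [ 9.48 -1.18 -6.25] gw 1.0
False t 16.98 deck tcp [100.5   5.1  -6.6] tip 6.4 F deck [ 9.62 -1.39 -6.31] gw 1.0
 t 17.18 deck tcp [100.4   5.   -6.6] tip 6.4 F deck [ 9.53 -0.7  -7.02] gw 1.0
```

View pics/s7.png

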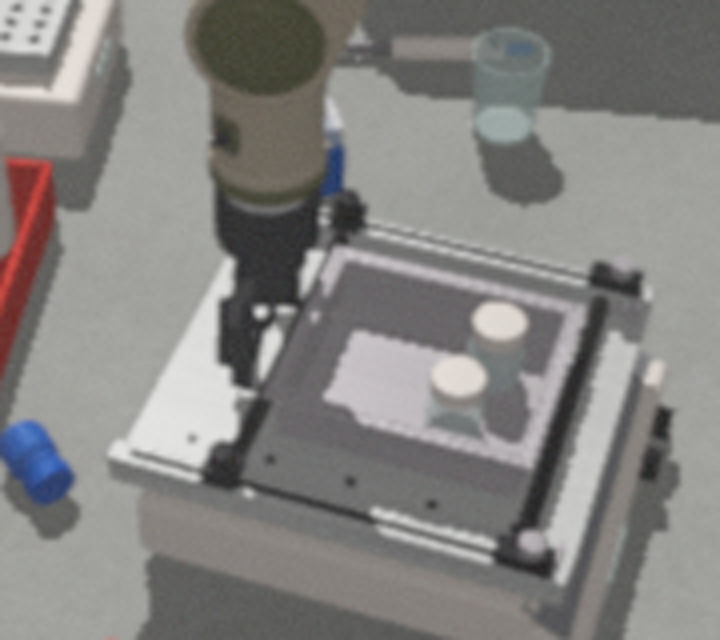

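The bar slides at about 9.6 N in free travel, which is the baseline. The gap to the tray is now small: bar at crop (255,430), tray wall at (290,400). Next come slow steps watching the rise in force.

```bash
cat >> h.py <<'E'
def meanF(n=8):
    f=[];x=[]
    for i in range(n):
        pause(.03);o=get_obs();f.append(np.array(o['contact_force'])@RZ);x.append(todeck(np.array(o['tcp_pos']))*1000)
    return np.mean(x,0),np.mean(f,0),o['time']
E
python3 - <<'E'
from h import *
cmd=97.
while cmd>79.9:
    cmd-=1.5
    move_straight(P(cmd,5,6),vel=.02,until_force=30)
    x,f,t=meanF(5);print('%.1f'%cmd,x.round(2),f.round(2),'%.2f'%t)
    if f[0]>14.5: break
E
```

```text
95.5 [99.21  5.01 -6.55] [11.42 -0.81 -7.53] 17.65
94.0 [97.76  5.02 -6.55] [11.49 -1.34 -7.12] 18.07
92.5 [96.28  5.02 -6.55] [11.34 -1.03 -7.46] 18.48
91.0 [94.78  5.01 -6.56] [11.56 -1.24 -7.38] 18.90
89.5 [93.31  5.   -6.55] [11.   -1.26 -7.31] 19.32
88.0 [91.79  5.   -6.56] [11.29 -0.95 -7.35] 19.73
86.5 [90.87  5.02 -6.51] [13.17 -1.24 -8.59] 20.15
85.0 [89.75  5.01 -6.48] [13.72 -1.56 -9.23] 20.57
83.5 [88.33  5.03 -6.49] [14.41 -1.7  -9.68] 20.98
82.0 [86.84  5.02 -6.48] [14.02 -1.88 -9.98] 21.40
80.5 [85.34  5.01 -6.49] [14.37 -1.47 -9.74] 21.82
79.0 [84.07  5.02 -6.46] [ 14.48  -1.9  -10.16] 22.23
```

```bash
python3 - <<'E'
from h import *
p,d=camera('side');save('s8.png',p[150:290,270:390],5)
D=todeck(cloud('side',d))*1000
I=(abs(D[...,0])<150)&(abs(D[...,1])<110)&(D[...,2]>40)&(D[...,2]<50)
for y in range(-60,90,30):
    q=D[I&(D[...,1]>y)&(D[...,1]<y+30)];print(y,np.percentile(q[:,0],[2,98]).round(1))
br=p.astype(int).sum(-1)
for lo,hi,ya,yb in((-150,-95,-115,115),(50,100,92,120)):
    m=(br<190)&(D[...,2]>3)&(D[...,2]<22)&(D[...,0]>lo)&(D[...,0]<hi)&(D[...,1]>ya)&(D[...,1]<yb)
    q=D[m];print(len(q),q.mean(0).round(1),np.percentile(q[:,0],[5,95]).round(1),np.percentile(q[:,2],[5,95]).round(1))
E
```

```text
-60 [-126.7   78.6]
-30 [-126.2   67.8]
0 [-126.4   69.4]
30 [-126.    68.1]
60 [-125.3   66.4]
120 [-128.5   34.6   16.3] [-131.7 -122.6] [13.1 20.1]
22 [ 64.8 105.7  16.6] [61.7 68.2] [14.  19.4]
```

View pics/s8.png

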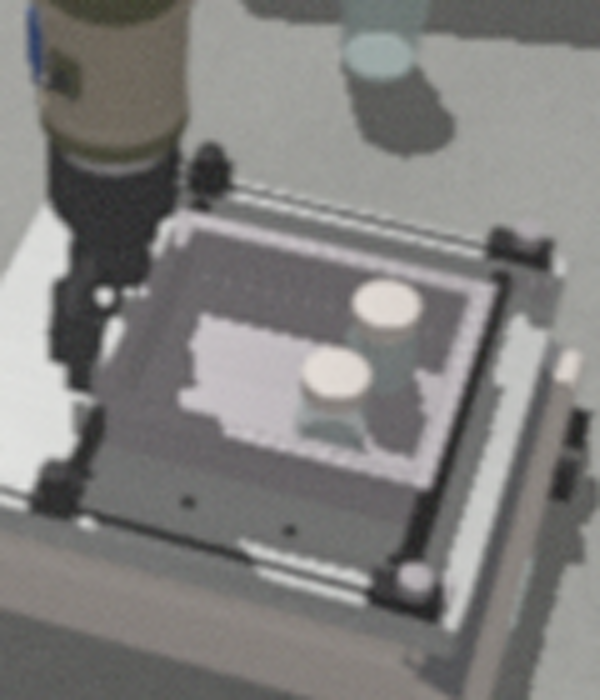

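The tray moved forward 7 mm with the bar (lip edge now -126 mm) against about 3 N of friction. The front bar should be about 2–3 mm away. I'm aiming for a total rise of about 7.5 N over the 11.3 N free level, which is about 3 mm of spring travel plus tray friction.

```bash
python3 - <<'E'
from h import *
cmd=79.
while cmd>70:
    cmd-=.8
    move_straight(P(cmd,5,6),vel=.01,until_force=30)
    x,f,t=meanF(8);print('%.1f'%cmd,x.round(2),f.round(2),'%.2f'%t)
    if f[0]>17.2: break
p,d=camera('side');save('s9.png',p[150:290,270:390],5)
E
```

```text
78.2 [83.62  5.02 -6.45] [ 15.58  -1.77 -11.1 ] 22.80
77.4 [83.1   5.01 -6.42] [ 16.52  -1.91 -11.76] 23.32
76.6 [82.55  5.02 -6.41] [ 17.45  -1.84 -12.37] 23.83
```

```bash
python3 - <<'E'
from h import *
cmd=76.6
while cmd>74.5:
    cmd-=.5
    move_straight(P(cmd,5,6),vel=.01,until_force=30)
    x,f,t=meanF(8);print('%.1f'%cmd,x.round(2),f.round(2),'%.2f'%t)
    if f[0]>18.7: break
# release: back off
move_straight(P(cmd+6,5,6),vel=.02);x,f,t=meanF(6);print('rel',x.round(2),f.round(2))
move_straight(P(96,5,6),vel=.04);x,f,t=meanF(6);print('off',x.round(2),f.round(2),t)
p,d=camera('side');save('s10.png',p[150:290,270:390],5)
E
```

```text
76.1 [82.28  5.03 -6.39] [ 17.49  -1.94 -13.11] 24.40
75.6 [81.99  5.03 -6.34] [ 18.24  -2.1  -12.96] 24.92
75.1 [81.63  5.04 -6.34] [ 18.91  -2.06 -13.64] 25.43
rel [81.75  5.03 -6.81] [ 4.97 -0.69 -1.28]
off [95.63  4.96 -7.11] [-0.19  0.15  0.25] 26.8083
```

View pics/s10.png

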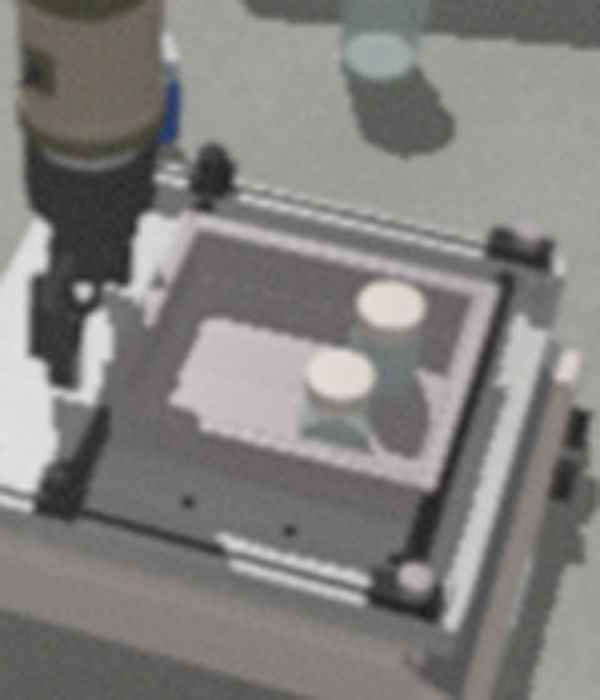

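The fingers are free, the bar stays where it was left and the jars stand. The force rise of 7.6 N and about 2.7 mm of travel agree. The spring share alone would be about 4 N, right at the lower limit if friction relaxes. I'll add about 1 mm to reach roughly half travel.

```bash
python3 - <<'E'
from h import *
move_straight(P(84,5,6),vel=.04);
cmd=79.
for s in (79.,77,76,75.2,74.8,74.4,74.0,73.6,73.2,72.8):
    cmd=s
    move_straight(P(cmd,5,6),vel=.01,until_force=30)
    x,f,t=meanF(8);print('%.1f'%cmd,x.round(2),f.round(2),'%.2f'%t)
    if x[0]<80.8 or f[0]>19.9: break
move_straight(P(cmd+8,5,6),vel=.03)
move_straight(P(98,5,6),vel=.05);x,f,t=meanF(4);print('off',x.round(2),f.round(2),t)
move_straight(P(98,5,80),vel=.15);move_straight(P(98,5,200),vel=.2);st()
move_ptp(np.array([.45,-.45,.35]),ORI);st()
for n in('side','top'):
    p,d=camera(n);np.savez('pics/%sF.npz'%n,p=p,d=d,w=cloud(n,d))
    save(n+'F.png',p[150:290,240:400] if n=='side' else p[175:310,220:350],4.4);save(n+'Full.png',p)
E
```

```text
79.0 [81.73  5.08 -6.72] [ 7.73 -0.73 -5.2 ] 28.23
77.0 [81.69  5.1  -6.56] [13.23 -1.31 -9.6 ] 28.84
76.0 [81.67  5.12 -6.46] [ 15.89  -1.89 -11.45] 29.36
75.2 [81.56  5.12 -6.41] [ 18.25  -1.71 -13.07] 29.88
74.8 [81.49  5.13 -6.39] [ 18.58  -1.82 -13.32] 30.39
74.4 [81.27  5.13 -6.38] [ 19.17  -1.88 -13.95] 30.91
74.0 [81.01  5.12 -6.37] [ 19.45  -2.14 -14.64] 31.43
73.6 [80.74  5.13 -6.36] [ 20.19  -2.08 -14.41] 31.94
off [97.75  4.96 -7.11] [ 0.02 -0.13 -0.03] 32.9667
 t 34.36 deck tcp [ 97.3   4.9 185.6] tip 198.6 F deck [-0.02 -0.33 -0.05] gw 1.0
 t 35.88 deck tcp [  42.  -396.4  249.6] tip 262.6 F deck [ 0.21  0.65 -0.1 ] gw 1.0
```

View pics/sideF.png

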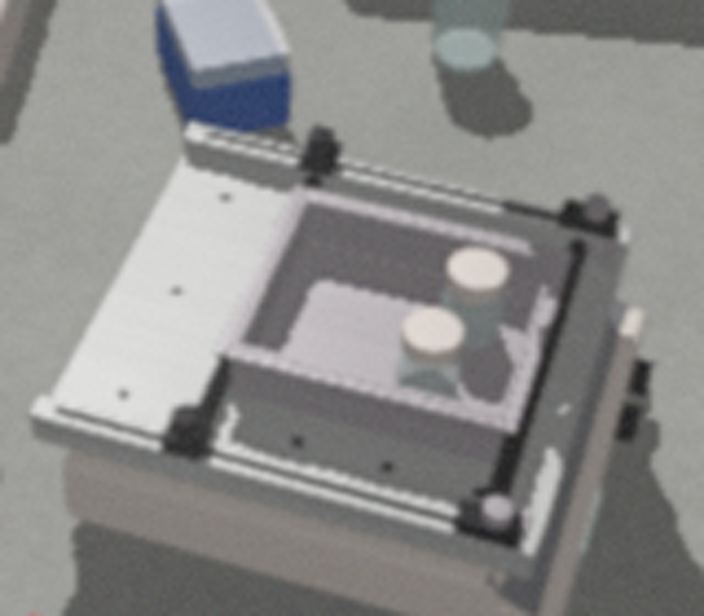

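View pics/topFull.png

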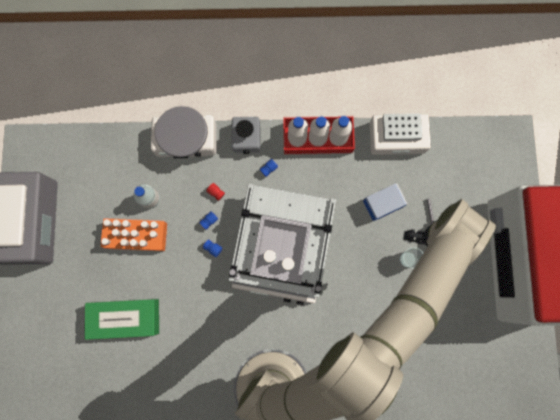

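```bash
python3 - <<'E'
from h import *
for n in('side','top'):
  for f in('0','F'):
    a=np.load('pics/%s%s.npz'%(n,f));D=todeck(a['w'])*1000;br=a['p'].astype(int).sum(-1)
    I=(D[...,2]>3)&(D[...,2]<24)
    for lo,hi in((-150,-105),(45,100)):
      for ya,yb in((92,120),(-120,-92)):
        q=D[I&(br<190)&(D[...,0]>lo)&(D[...,0]<hi)&(D[...,1]>ya)&(D[...,1]<yb)]
        if len(q)>5: print(n,f,lo,ya,len(q),'x %.2f'%q[:,0].mean(),'z %.1f'%q[:,2].mean())
  J=(abs(D[...,0])<150)&(D[...,2]>40)&(D[...,2]<50)
  for y in range(-60,90,30):
    q=D[J&(D[...,1]>y)&(D[...,1]<y+30)];print(n,'lip',y,np.percentile(q[:,0],[2,98]).round(1))
E
```

```text
side 0 -150 92 21 x -127.42 z 16.2
side 0 -150 -120 15 x -125.86 z 16.0
side F -150 92 26 x -129.97 z 17.0
side F -150 -120 16 x -131.36 z 16.6
side F 45 92 16 x 61.08 z 15.7
side lip -60 [-130.1   65.1]
side lip -30 [-129.8   64.9]
side lip 0 [-129.7   64.1]
side lip 30 [-130.1   64.5]
side lip 60 [-128.7   63.5]
top 0 -150 92 21 x -128.31 z 18.3
top 0 -150 -120 22 x -127.76 z 18.1
top F -150 92 27 x -131.79 z 15.7
top F -150 -120 23 x -130.92 z 16.3
top F 45 92 16 x 60.16 z 18.1
top F 45 -120 21 x 60.26 z 16.9
top lip -60 [-132.9   60.9]
top lip -30 [-133.5   61.2]
top lip 0 [-133.8   61.7]
top lip 30 [-133.5   60.7]
top lip 60 [-132.1   59.2]
```

The front bar moved in by about 3.6 mm (mean of four image readings, about half travel), which agrees with the finger travel. The tray is flat and square, both jars stand and the bystanders are unmoved. Handing in.

```bash
python3 - <<'E'
from h import *
st();sign_off()
E
```

```text
t 35.98 deck tcp [  42.1 -396.4  249.7] tip 262.7 F deck [-0.03  0.29 -0.68] gw 1.0
the job is handed in; nothing more can be done
```

The job is handed in at 36 s. The tray lies flat and square between the two bars and is clamped, and both jars are standing.

**What I did:** I hooked both open fingers behind the tray's far lip and drew it slowly off the rear bar onto the deck. Then I went behind the rear bar and slid it up until it pressed the tray against the sprung front bar. The first clamp left only about 4 N from the spring, right at the lower limit, so I pushed the bar about 1 mm further. Then I backed off and moved the arm clear.

**Last checks:**
- **Tray:** its lip edges are parallel to the bars to within about 2 mm across its width.
- **Front bar:** it is pushed in about 3.6 mm of its 8 mm. That is the mean of four image readings, which scatter from 2.5 to 5.5 mm, and finger travel gave the same figure.
- **Clamping force:** I estimate the rear bar presses with about 5.4 to 8.8 N, depending on how much tray friction remains after release. This is inferred from the spring travel and the rise in pushing force, not measured directly.
- **Surroundings:** bystanders looked unmoved by eye in the last top picture. The wrist force read about zero after retreat, so the robot touches nothing.

**One disagreement:** the force to slide the empty rear bar read 9.6 N in the faster moves but 11.3 N in the slow steps. I used the slow-step value. If 9.6 N is right, the force at the end of the push was about 10.6 N, above the 10 N limit, although the spring-travel estimate does not support that.

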